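# Seat the pick-up post in the spring-plunger holder

## Task

Set up the post for the speed pick-up: take the steel rod with the round collar out of the wooden rack and slide it, foot first, down into the post holder until its foot is fully home on the seat inside and the side plunger has snapped into its groove. Press it in gently, never with more than about 25 N once it meets the seat, then let go and leave it standing; do not disturb the other two rods or the red lamp holder.

Things in the scene. Friction and masses are not known exactly. Their poses are not given: they have to be found in the camera images.
- rod: the rod to seat: bare steel, upright, 159 mm tall, about 0.28 kg, the only rod with a collar. Origin at the centre of its foot's underside, z up along the rod. A 16 mm shank whose lowest 8 mm taper to 7 mm; a round collar, 34 mm wide, from 106 to 112 mm above the foot. It starts in one of the rack's three holes, foot 8 mm above the table.
- rod_grip (a point): middle of the rod's grip, 130.5 mm above its foot: a plain 16 mm diameter length from 112 mm (top of the collar) to 149 mm, with a 6 mm brass stud, 10 mm tall, on top. Take the rod here; fingertips just above the collar bear on it and cannot slip down the rod.
- rod_groove (a point): middle of the core of the groove round the rod, on its axis 48 mm above its foot. The groove spans 43 to 58 mm above the foot, with sloping flanks and a 10 mm core. The holder's plunger snaps into it when the rod is home.
- rack: wooden rod rack, 60 x 190 x 36 mm (x, y, z), fixed. Origin at the centre of its underside; three vertical holes, 18.5 mm wide and 28 mm deep, lie along its y axis at -60, 0 and +60 mm. Which rod is in which hole varies.
- holder: post holder, fixed: green foot plate 110 x 90 x 12 mm, steel block 44 x 44 mm on it up to 116 mm. Origin at the centre of the plate's underside, below the bore. A flat rigid seat inside the bore stops the rod; it lies 16 to 54 mm above this origin, set differently each time and not measured, so the final height of the rod must be felt.
- holder_mouth (a point): centre of the round vertical bore's mouth, on top of the block, 116 mm above the holder's origin; z up along the bore. The bore is 17.6 mm wide, open at the top, with a 3 mm chamfer.
- plunger (a joint): outward travel of the spring plunger, m, 0 to 0.008. It sits 48 mm above the seat (14 to 52 mm below the mouth), its black knob on the holder's +x side, up to 65 mm from the bore's axis. 0 in an empty bore; 0.002 to 0.0035 with the shank sliding past; under 0.0014 once snapped into the groove. Pushing the rod past it takes up to about 14 N; it then tugs the rod down, and the seat stops it dead.
- plain_rod: bystander: plain steel rod, 16 mm in diameter, 110 mm tall, without collar, in the rack. Origin at the centre of its foot.
- eye_rod: bystander: steel rod, 16 mm in diameter, with a 26 mm round eye at the top, 103 mm tall, in the rack. Origin at the centre of its foot.
- lampholder: bystander: red plastic lamp holder, 38 mm in diameter and 62 mm tall, standing on the table. Origin at the centre of its underside.

How it is judged:
By the outcome, as a careful person would: the job done as asked, in the order asked, and still so for the second after the job is handed in, with the robot touching nothing.
It also fails if it takes over 70 s, if anything falls off the work surface, if the arm or the gripper's body presses on something with over 40 N, if the wrist force passes 120 N, or if a joint passes its speed limit or range.

## Robot

A 6-joint arm with a two-finger parallel gripper is mounted at the origin on the work surface. World frame = base frame: x ahead of the robot, y to its left, z up, the work surface at z = 0. Lengths are in m, angles in rad, forces in N, time in s.
With the tool pointing down it reaches from about 0.325 to 1 m from the base axis. Payload 5.1 kg.
Tool frame: the origin (TCP) lies on the centre line of the jaws, within the pads' length; the fingertips stand 17 mm ahead of it and the grasp point (between the pads) lies 2 mm behind it (ctrl.tip_extent is the distance from the TCP to the fingertips, in m); z points along the fingers, x is the direction in which the jaws open and shut, and the axes are right-handed (so a half turn about z gives the same grasp; the last joint's range is limited). The gripper opens to 85 mm and grips with 20 to 120 N. Pads are 22 mm wide; open, the fingers measure 114 mm over their backs; the gripper's body (76 mm by 85 mm) begins 54 mm behind the grasp point. The pads swing forward as they close: fully open they stand 13 mm farther back than shut.
Start: joints at [-1.369, 0.124, 1.65, -0, 1.367, -0.083], TCP at [0.183, -0.624, 0.248] pointing down, gripper open.
Joint ranges: [-2.61, 2.61], [-1.02, 2.33], [0.03, 2.71], [-1.35, 4.49], [0.32, 2.68], [-2.91, 2.91]. Speed limits (rad/s): [2.57, 2.57, 3.14, 3.14, 3.14, 3.14].

## Interface

Orientations are given as a rotation vector (axis times angle).
In Python, from cell import ctrl gives the robot as it stands. The module is installed in compiled form; this text tells all that it offers.
- The arm moves only by the tool servo_tool, never from a script. Its argument "plan" is a list of rows, each a list of 5 numbers: the shift along the tool's x, y, z in units of 100 mm (1.0 is 100 mm), then the turn about the tool's z in units of 5 degrees (1.0 is 5 degrees), then the gripper's target within -1 to 1 (fully open at 1, half-way at 0, shut at -1). In form: [[dx, dy, dz, yaw, claw], ...]. A call has 1 to 12 rows; each row shifts and turns the commanded pose from where the row before left it, along the tool's axes as they then stand; what a row does not reach is not made up. A row lasts 1/10 s, in which the tool goes at most 50 mm and 8.59 degrees, less where a joint would pass 70% of its speed; a pose out of reach is approached as far as the arm can. A call with a number of a shift or a turn outside -1 to 1 is refused whole. A call with a gripper value outside its range is refused whole. The fingers move at their own pace and stop on an object; the grip force is fixed at half the most. Time passes only in rows, so rows that do not move let the fingers close. It gives the time, the measured TCP pose, the force and the opening at its end, in the units of the state.
- ctrl.state(): the state, without advancing time (a new reading comes with each control period).
- ctrl.snapshot(name): name is "scene" or "top" or "wrist"; returns the picture (480x640x3 uint8, blue, green, red); there is no depth.
- ctrl.camera_info(name): a dict with "fovy" (degrees; the focal length in pixels is half the picture's height over the tangent of half this angle, whatever the lens; pixels are square), "cx", "cy" (the principal point, pixels), "k1" (the pictures are not rectified: a ray, as slopes to the right and down, at radius r is drawn at 1 + k1 r^2 times it, then the intrinsics apply), "cam_to_world" (4x4, takes a point from camera to world coordinates). Camera axes: x right, y up, looking along -z (the intrinsics and any distortion apply to the point x, -y, -z); pixel columns grow to the right and rows downward; lengths in m; the calibration is good to about 2 mm. A picture is of the moment at which its call begins: read the wrist's pose just before it. camera_info takes no time and is no camera call; for the wrist camera it gives the pose at the moment of the call.
- ctrl.close_job(): hands the job in, once; it reports no verdict.
Trained networks look in the newest picture that a camera, given by its name, has taken for a name from the list of things; names that differ only in an ending like _2 or _b are one class to them, and where a whole thing is asked for, a point or a joint stands for the part that bears it (a point fixed in the world has none). Each returns a list of dicts, best first, with "score" (0 to 1); they miss things now and then, are a little off and sometimes report something else, mostly with a low value. They report only what shows in the picture. A call takes as long as a camera call.
- ctrl.regions_of(camera, query): "pixels" (480x640 bool, what is visible of it).
- ctrl.tip_of(camera, query): "at" ([x, y, z] in m, in world coordinates, good to about 4 mm: a listed point, or the origin of a listed thing).
The state is a dict: "clock": time; "qpos": joint angles; "joint_velocities": joint speeds; "tau": joint torques, N m; "tcp_pos": TCP position; "eef_rot": TCP orientation; "contact_force": force on the tool from outside, world axes, zero at the start; "torque": the same for the moment, N m; "opening": opening from 0.0 (shut) to 1.0 (fully open).
Only numpy, scipy, OpenCV 4.12 (cv2) and the standard library are available. Lean on these libraries where they do the work, as an engineer would, in place of code of your own. Each camera call takes 0.05 s, during which the arm holds its last target. There are 200 camera calls.

## Working session

There is one attempt and no reset: what is moved stays moved. The work goes in short steps, Python scripts to look and compute and a tool call to move; the robot and the scene stay as the last step left them, time stands still between calls to the robot, and variables do not carry over. Pictures are saved under pics/ and viewed, on a budget of 13 in all, crops included, one or two more only if the job needs it, and the job is handed in when it is done.

Besides the shell and the picture viewer there is one more tool, called after ">>>" as name(argument=value, ...), one argument or row to a line, values as JSON. servo_tool: Moves the arm, as the interface text tells. Shifts and turns lie within -1 to 1; 1 stands for 100 mm of shift or 5 degrees of turn. Its arguments: {"type":"object","properties":{"plan":{"type":"array"}},"required":["plan"]}

```bash
mkdir -p pics; python3 - <<'E'
from cell import ctrl
import cv2,numpy as np
np.set_printoptions(precision=4,suppress=True)
s=ctrl.state();print(s['clock'],s['tcp_pos'],s['eef_rot'],s['contact_force'],s['opening'],ctrl.tip_extent)
ims=[]
for c in("scene","top"):
    im=ctrl.snapshot(c);ims.append(im);cv2.imwrite(f'pics/{c}0.png',im)
    i=ctrl.camera_info(c);print(c,i['fovy'],i['cx'],i['cy'],i['k1'],np.array(i['cam_to_world']).tolist())
    for q in("rod","rod_grip","rack","holder","holder_mouth","plunger","lampholder","plain_rod","eye_rod"):
        print(q,[(round(d['score'],2),np.round(d['at'],3).tolist()) for d in ctrl.tip_of(c,q)[:2]])
E
```

```text
0.0 [ 0.1825 -0.6233  0.2471] [-2.5131  1.8828  0.0024] [ 0.284  -0.2178  0.0513] 0.998853538591204 0.017
scene 48.75120902868386 327.52527701023405 234.67703851530294 -0.1592505331502881 [[-0.4549872656648342, -0.4631220033218249, 0.760594897512478, 1.2273637449278658], [0.8903821442042356, -0.25036878681987174, 0.38017773194732657, 0.3195721433231445], [0.014360548913790266, 0.8501961424433335, 0.5262701720688426, 0.5332348017306301], [0.0, 0.0, 0.0, 1.0]]
rod [(0.88, [0.501, 0.31, 0.007])]
rod_grip [(0.8, [0.501, 0.31, 0.135])]
rack [(0.82, [0.514, 0.249, -0.002])]
holder [(0.85, [0.49, -0.14, 0.005]), (0.71, [0.518, 0.251, -0.001])]
holder_mouth [(0.63, [0.491, -0.14, 0.121])]Traceback (most recent call last):
  File "<stdin>", line 10, in <module>
ValueError: it knows: eye_rod, holder, holder_mouth, lampholder, plain_rod, rack, rod, rod_grip, rod_groove
```

View pics/scene0.png

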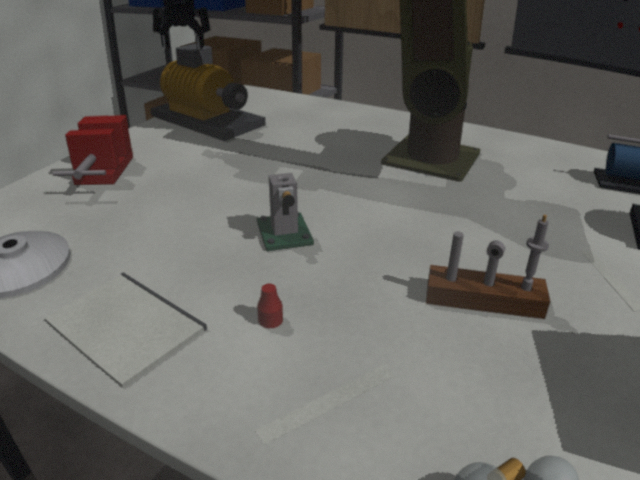

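The scene picture shows the collared rod in the rack's right-hand hole (540,250), the holder at (285,210) with its knob facing the camera, and the lamp at (270,305). Next is the top view.

```bash
python3 - <<'E'
from cell import ctrl
import cv2,numpy as np
c="top"
im=ctrl.snapshot(c);cv2.imwrite(f'pics/{c}0.png',im)
i=ctrl.camera_info(c);print(c,i['fovy'],i['cx'],i['cy'],i['k1'],np.round(i['cam_to_world'],4).tolist())
for q in("rod","rod_grip","rack","holder","holder_mouth","lampholder","plain_rod","eye_rod"):
    print(q,[(round(d['score'],2),np.round(d['at'],3).tolist()) for d in ctrl.tip_of(c,q)[:2]])
E
```

```text
top 43.85061485014057 321.0901255575157 243.366615067355 -0.04952510053459959 [[-0.0142, 0.9911, -0.1326, 0.4521], [-0.9996, -0.0106, 0.028, 0.0429], [0.0263, 0.1329, 0.9908, 1.2635], [0.0, 0.0, 0.0, 1.0]]
rod [(0.66, [0.499, 0.307, 0.054]), (0.54, [0.499, 0.304, 0.005])]
rod_grip [(0.81, [0.498, 0.309, 0.138])]
rack [(0.79, [0.516, 0.25, -0.002])]
holder [(0.59, [0.497, -0.141, -0.0])]
holder_mouth [(0.66, [0.493, -0.144, 0.115]), (0.5, [0.496, -0.144, -0.004])]
lampholder [(0.74, [0.718, -0.031, -0.0])]
plain_rod [(0.64, [0.529, 0.193, 0.009])]
eye_rod []
```

View pics/top0.png

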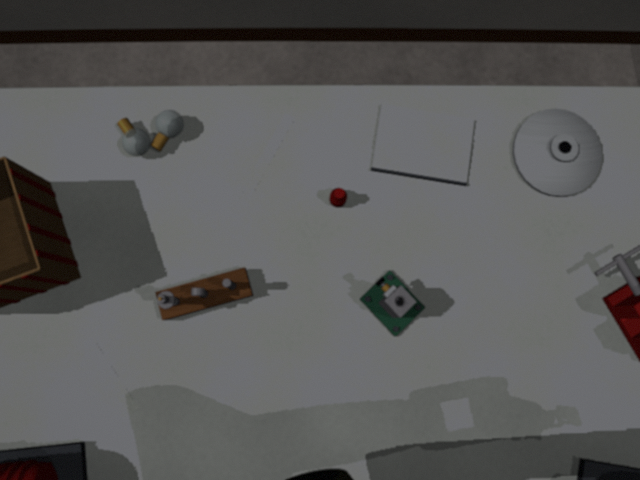

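Top view: rod at (167,298) at the rack's left end, holder at (398,300), lamp at (338,197). Now I'll start moving.

>>> servo_tool(
  plan=[
    [-0.17,-0.31,-0.06,0,1],
    [-0.17,-0.31,-0.06,0,1],
    [-0.17,-0.31,-0.06,0,1],
    [-0.17,-0.31,-0.06,0,1],
    [-0.17,-0.31,-0.06,0,1],
    [-0.17,-0.31,-0.06,0,1],
    [-0.17,-0.31,-0.06,0,1],
    [-0.17,-0.31,-0.06,0,1],
    [-0.17,-0.31,-0.06,0,1],
    [-0.17,-0.31,-0.06,0,1],
    [-0.17,-0.31,-0.06,0,1],
    [-0.17,-0.31,-0.06,0,1],
  ],
)

```text
clock: 1.95
tcp_pos: [0.4832, -0.3223, 0.3208]
eef_rot: [2.514, -1.884, 0.001]
contact_force: [-0.1, -0.4, -0.1]
opening: 0.998
```

>>> servo_tool(
  plan=[
    [-0.33,-0.12,0,0,1],
    [-0.33,-0.12,0,0,1],
    [-0.33,-0.12,0,0,1],
    [-0.33,-0.12,0,0,1],
    [0,0,0,-1,1],
    [0,0,0,-1,1],
    [0,0,0,-1,1],
    [0,0,0,-1,1],
    [0,0,0,-1,1],
    [0,0,0,-1,1],
    [0,0,0,-1,1],
    [0,0,0,-1,1],
  ],
)

```text
clock: 3.15
tcp_pos: [0.4912, -0.1833, 0.3205]
eef_rot: [3.008, -0.905, 0.0]
contact_force: [-0.5, -0.2, -0.2]
opening: 1.001
```

>>> servo_tool(
  plan=[
    [0,0,0,-1,1],
    [0,0,0,-1,1],
    [0,0,0,-1,1],
    [0,0,0,-1,1],
    [0,0,0,-1,1],
    [0,0,0,-1,1],
    [0,0,0,-1,1],
    [0,0,0,-1,1],
    [0,0,0,-1,1],
    [0,0,0,-1,1],
    [0,0,0,0,1],
  ],
)

```text
clock: 4.25
tcp_pos: [0.4913, -0.1833, 0.3204]
eef_rot: [3.11, 0.446, 0.0]
contact_force: [0.2, 0.4, -0.8]
opening: 0.995
```

```bash
cat >h.py <<'E'
from cell import ctrl
import cv2,numpy as np
from scipy.spatial.transform import Rotation as Ro
np.set_printoptions(precision=4,suppress=True)
def cam(c):
    i=ctrl.camera_info(c);f=240/np.tan(np.radians(i['fovy']/2));return i,f,np.array(i['cam_to_world'])
def ray(c,uv,z):
    i,f,T=cam(c);d=np.array([(uv[0]-i['cx'])/f,(uv[1]-i['cy'])/f]);s=d.copy()
    for _ in range(20): s=d/(1+i['k1']*(s@s))
    v=T[:3,:3]@[s[0],-s[1],-1];o=T[:3,3];return o+v*(z-o[2])/v[2]
def proj(c,p):
    i,f,T=cam(c);q=T[:3,:3].T@(np.array(p)-T[:3,3]);s=np.array([q[0],-q[1]])/-q[2];s=s*(1+i['k1']*(s@s));return s*f+[i['cx'],i['cy']]
def st():
    s=ctrl.state();print(s['clock'],np.array(s['tcp_pos']),s['opening'],'F',np.array(s['contact_force']),'T',np.array(s['torque']));print(Ro.from_rotvec(s['eef_rot']).as_matrix());return s
def totool(w):
    return Ro.from_rotvec(ctrl.state()['eef_rot']).as_matrix().T@np.array(w)*10
E
python3 - <<'E'
from h import *
s=st();print(np.array(s['qpos']))
cv2.imwrite('pics/w1.png',ctrl.snapshot('wrist'))
i,f,T=cam('wrist');print(f,i,T)
for q in('holder','holder_mouth'):print(q,[(round(d['score'],2),np.round(d['at'],4)) for d in ctrl.tip_of('wrist',q)])
E
```

```text
4.25 [ 0.4913 -0.1833  0.3204] 0.9954513942228932 F [ 0.1941  0.3548 -0.7883] T [-0.0096 -0.0123  0.0294]
[[ 0.9598  0.2808  0.0002]
 [ 0.2808 -0.9598 -0.0001]
 [ 0.0002  0.0001 -1.    ]]
[-0.4596 -0.1927  1.8386  0.      1.4955 -0.7442]
373.8505638793489 {'fovy': 65.39830771512884, 'cx': 320.469455186705, 'cy': 242.07969816410392, 'k1': -0.07840291369089125, 'cam_to_world': array([[ 0.9601, -0.269 , -0.0769,  0.4707],
       [ 0.2798,  0.9235,  0.2624, -0.116 ],
       [ 0.0005, -0.2734,  0.9619,  0.446 ],
       [ 0.    ,  0.    ,  0.    ,  1.    ]])} [[ 0.9601 -0.269  -0.0769  0.4707]
 [ 0.2798  0.9235  0.2624 -0.116 ]
 [ 0.0005 -0.2734  0.9619  0.446 ]
 [ 0.      0.      0.      1.    ]]
holder [(0.79, array([ 0.4898, -0.137 , -0.0028])), (0.71, array([ 0.7219, -0.0299,  0.0029]))]
holder_mouth [(0.58, array([ 0.4926, -0.1445,  0.1151]))]
```

View pics/w1.png

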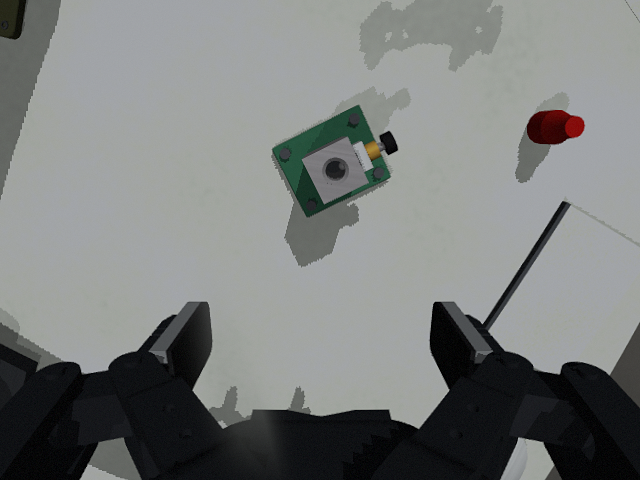

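The wrist view shows the holder's bore at about (336,170), with its knob to the upper right. I'll fit the mouth precisely and work out the move to the rod.

```bash
python3 - <<'E'
from h import *
im=cv2.imread('pics/w1.png');g=cv2.cvtColor(im,cv2.COLOR_BGR2GRAY)
sub=g[150:192,316:358]
for th in(80,100,120):
    n,l,stt,c=cv2.connectedComponentsWithStats((sub<th).astype(np.uint8))
    k=1+np.argmax(stt[1:,4]);uv=c[k]+[316,150];print(th,stt[k],uv,ray('wrist',uv,.116))
top=cv2.imread('pics/top0.png');g=cv2.cvtColor(top,cv2.COLOR_BGR2GRAY)
print(g[290:310,388:410])
print(totool([.499-.4913,.3095-.05+.1833,0]))
E
```

```text
80 [  8   8  23  22 382] [335.2932 168.3168] [ 0.4908 -0.1382  0.116 ]
100 [  6   7  27  24 466] [335.2425 168.53  ] [ 0.4908 -0.1384  0.116 ]
120 [  0   7  42  35 847] [337.0035 174.2715] [ 0.4937 -0.1427  0.116 ]
[[100 107 109 108 102  88  78  76  77  81  84  84  81  82  84  81  76  65
   50  34  35  49]
 [107 110 107 101  88  76  70  75  81  85  86  83  82  83  82  82  82  78
   67  50  36  40]
 [109 108 101  91  80  74  75  80  84  85  83  83  82  83  81  82  81  80
   78  66  51  35]
 [108 103  91  81  77  77  81  84  86  85  84  83  81  81  82  83  82  83
   81  77  66  49]
 [102  94  81  75  80  84  84  83  86  83  82  80  81  81  81  83  81  84
   83  81  78  63]
 [ 95  83  77  79  84  85  83  84  81  78  73  71  71  73  76  79  80  81
   83  83  82  73]
 [ 84  79  81  84  85  84  83  80  73  66  58  57  59  59  66  74  79  81
   83  83  81  80]
 [ 76  81  84  83  85  85  82  74  62  53  45  37  38  44  53  66  72  77
   81  82  83  82]
 [ 80  83  85  85  84  85  78  64  54  49  36  28  20  25  40  54  67  77
   80  82  83  83]
 [ 83  82  83  85  86  84  74  57  48  44  34  2
[... 301 characters left out ...]
 68
   74  78  82  82]
 [ 78  82  84  85  84  84  77  62  40  24  16  15  16  17  25  46  60  70
   75  77  79  83]
 [ 68  79  83  85  86  85  82  69  52  37  25  23  21  23  35  53  65  75
   78  80  83  82]
 [ 57  70  80  83  85  86  85  78  65  52  39  37  38  42  51  65  73  77
   82  82  82  85]
 [ 47  58  72  83  83  86  85  83  76  68  64  58  58  61  66  71  78  80
   82  84  82  82]
 [ 40  49  60  73  81  86  87  85  83  81  77  74  75  74  76  78  81  81
   83  82  84  76]
 [ 40  43  46  61  75  81  85  86  84  84  85  85  84  82  82  83  83  83
   83  80  76  64]
 [ 40  38  41  50  60  75  83  86  86  84  84  85  84  84  82  83  81  85
   81  75  63  49]]
[ 1.3114 -4.23   -0.0003]
```

>>> servo_tool(
  plan=[
    [0.11,-0.35,0,0,1],
    [0.11,-0.35,0,0,1],
    [0.11,-0.35,0,0,1],
    [0.11,-0.35,0,0,1],
    [0.11,-0.35,0,0,1],
    [0.11,-0.35,0,0,1],
    [0.11,-0.35,0,0,1],
    [0.11,-0.35,0,0,1],
    [0.11,-0.35,0,0,1],
    [0.11,-0.35,0,0,1],
    [0.11,-0.35,0,0,1],
    [0.11,-0.35,0,0,1],
  ],
)

```text
clock: 5.6
tcp_pos: [0.4998, 0.2584, 0.3204]
eef_rot: [3.11, 0.444, 0.001]
contact_force: [0.2, -1.3, -0.2]
opening: 0.999
```

>>> servo_tool(
  plan=[
    [0,0,0,0,0.2],
  ],
)

```text
clock: 5.7
tcp_pos: [0.4995, 0.2602, 0.32]
eef_rot: [-3.108, -0.451, 0.001]
contact_force: [-0.5, -0.6, -0.2]
opening: 0.854
```

```bash
python3 - <<'E'
from h import *
s=st()
cv2.imwrite('pics/w2.png',ctrl.snapshot('wrist'))
for q in('rod','rod_grip'):print(q,[(round(d['score'],2),np.round(d['at'],4)) for d in ctrl.tip_of('wrist',q)])
p=[.499,.309,.167];print('stud',proj('wrist',p),'collar',proj('wrist',[.499,.309,.12]))
print('top mouth',ray('top',(400,301.2),.116))
E
```

```text
5.7 [0.4995 0.2602 0.32  ] 0.8541088971829619 F [-0.4832 -0.5734 -0.2092] T [-0.0275 -0.0199  0.0324]
[[ 0.9588  0.2841 -0.0006]
 [ 0.2841 -0.9588  0.001 ]
 [-0.0003 -0.0012 -1.    ]]
rod [(0.71, array([0.4954, 0.3081, 0.0053]))]
rod_grip [(0.67, array([0.5077, 0.3065, 0.1352]))]
stud [340.4672 164.419 ] collar [337.6296 160.4219]
top mouth [ 0.4916 -0.1401  0.116 ]
```

View pics/w2.png

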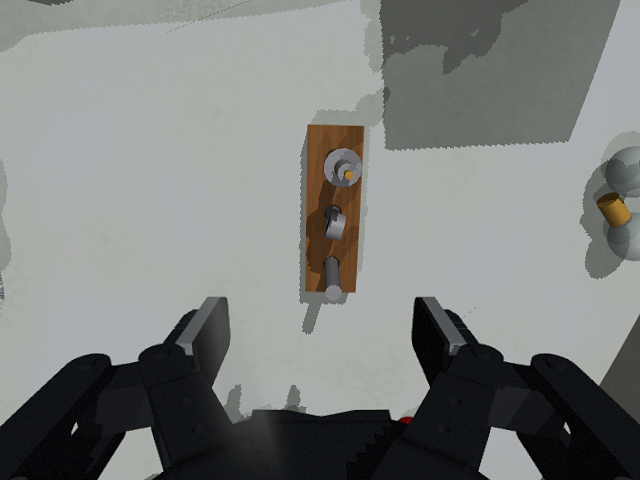

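The collar centre is at about (342,167) and the brass stud top at about (348,174). Jaws line up across the rack.

```bash
python3 - <<'E'
from h import *
im=cv2.imread('pics/w2.png').astype(int)
m=np.zeros((480,640),np.uint8);m[155:190,330:365]=((im[...,2]-im[...,0])>60)[155:190,330:365]&(im[155:190,330:365,2]>120)
n,l,s,c=cv2.connectedComponentsWithStats(m);print(s,c)
for uv in((348,174),(347,175)):print('stud',ray('wrist',uv,.167))
print('collar',ray('wrist',(342.5,167),.119))
E
```

```text
[[     0      0    640    480 307148]
 [   345    171      8      9     52]] [[319.4951 239.5109]
 [348.4808 174.8654]]
stud [0.5064 0.3039 0.167 ]
stud [0.5059 0.303  0.167 ]
collar [0.5047 0.3048 0.119 ]
```

>>> servo_tool(
  plan=[
    [0.05,-0.14,0.33,0,0.2],
    [0.05,-0.14,0.33,0,0.2],
    [0.06,-0.15,0.33,0,0.2],
    [0,0,0,0,0.2],
    [0,0,0,0,0.2],
  ],
)

```text
clock: 6.35
tcp_pos: [0.5033, 0.3015, 0.2213]
eef_rot: [3.109, 0.444, -0.002]
contact_force: [0.8, 0.5, 0.3]
opening: 0.601
```

```bash
python3 - <<'E'
from h import *
s=st()
im=ctrl.snapshot('wrist');cv2.imwrite('pics/w3.png',im);im=im.astype(int)
m=(((im[...,2]-im[...,0])>60)&(im[...,2]>120)).astype(np.uint8)
n,l,sx,c=cv2.connectedComponentsWithStats(m)
for k in range(1,n):
    if sx[k,4]>30: print(sx[k],c[k])
t=np.array(s['tcp_pos'])
print('tcp axis at .165',proj('wrist',[t[0],t[1],.165]),'at .12',proj('wrist',[t[0],t[1],.12]))
E
```

```text
6.35 [0.5033 0.3015 0.2213] 0.6014364355645038 F [0.8034 0.4798 0.2814] T [-0.01   -0.0105 -0.0127]
[[ 0.96    0.2799 -0.0009]
 [ 0.2799 -0.96   -0.001 ]
 [-0.0012  0.0007 -1.    ]]
[ 285  169   41  116 2110] [297.4403 211.264 ]
[332 170   5  14  48] [333.3125 175.9792]
[350 190   7  43 162] [353.1111 212.4938]
[343 198   2  22  33] [343.3333 206.6667]
[346 241   8  51 186] [350.0108 269.3387]
[326 259  11  17 123] [331.0407 268.4146]
[336 272   6  27  71] [338.8592 284.6761]
[329 277   5  16  43] [330.6047 284.7442]
[286 305   4  19  47] [286.8723 312.766 ]
[286 328   3  36  75] [286.8933 343.5067]
[292 346  13  22 210] [296.8095 355.8381]
tcp axis at .165 [320.1679 275.7036] at .12 [320.0648 250.4   ]
```

View pics/w3.png

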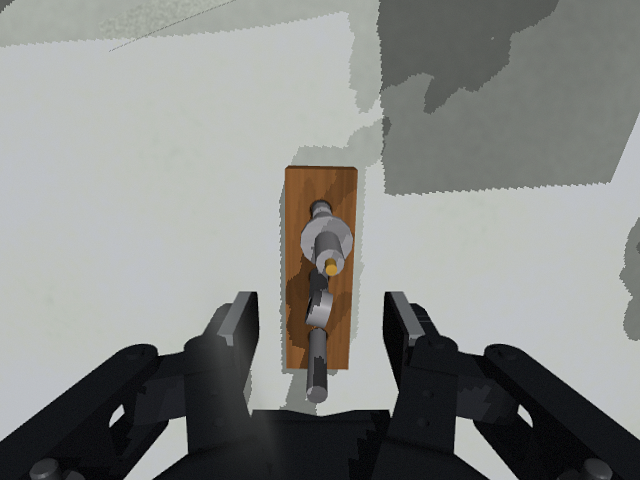

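```bash
python3 - <<'E'
from h import *
a=ray('wrist',(331.5,268),.167);b=ray('wrist',(326.5,242),.12);t=np.array(ctrl.state()['tcp_pos'])
print(a,b,totool(a-t),totool(b-t))
E
```

```text
[0.5075 0.3079 0.167 ] [0.5057 0.308  0.12  ] [ 0.0488 -0.0492  0.5602] [ 0.0304 -0.055   1.0302]
```

>>> servo_tool(
  plan=[
    [0.04,-0.052,0,0,0.2],
    [0,0,0.2,0,0.2],
    [0,0,0.2,0,0.2],
    [0,0,0.2,0,0.2],
    [0,0,0.21,0,0.2],
    [0,0,0,0,0.2],
    [0,0,0,0,0.2],
  ],
)

```text
clock: 7.1
tcp_pos: [0.5065, 0.3089, 0.1419]
eef_rot: [-3.109, -0.445, -0.003]
contact_force: [1.0, -0.2, 0.4]
opening: 0.6
```

```bash
python3 - <<'E'
from h import *
s=st()
cv2.imwrite('pics/w4.png',ctrl.snapshot('wrist'))
E
```

```text
7.1 [0.5065 0.3089 0.1419] 0.6004570154749682 F [ 1.0092 -0.2234  0.4301] T [ 0.0309 -0.035  -0.0435]
[[ 0.9599  0.2805  0.0018]
 [ 0.2805 -0.9599  0.0009]
 [ 0.002  -0.0003 -1.    ]]
```

View pics/w4.png

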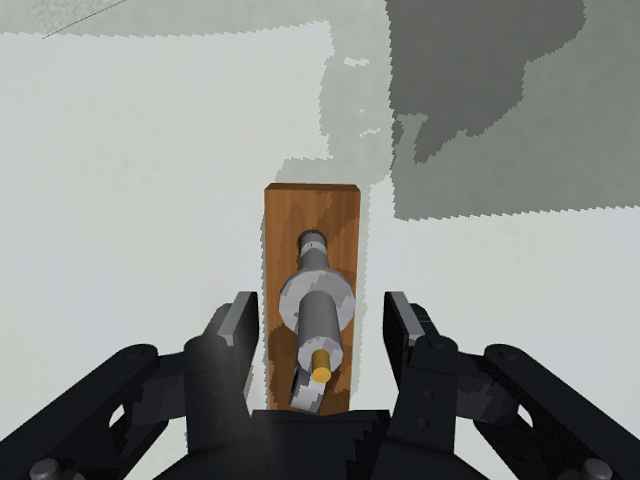

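The rod stands midway between the pads; collar centre (317,302), stud (321,375). Closing.

>>> servo_tool(
  plan=[
    [0,0,0.02,0,0.2],
    [0,0,0,0,-1],
    [0,0,0,0,-1],
    [0,0,0,0,-1],
    [0,0,0,0,-1],
    [0,0,0,0,-1],
    [0,0,0,0,-1],
    [0,0,0,0,-1],
  ],
)

```text
clock: 7.95
tcp_pos: [0.5047, 0.3086, 0.1391]
eef_rot: [3.109, 0.446, -0.004]
contact_force: [-4.8, -1.4, 4.7]
opening: 0.168
```

```bash
python3 - <<'E'
from h import *
s=st()
t=np.array(s['tcp_pos']);ctrl.snapshot('wrist')
for z in(.167,.12):print(z,proj('wrist',[t[0],t[1],z]))
E
```

```text
7.95 [0.5047 0.3086 0.1391] 0.16769994575739441 F [-4.8444 -1.4211  4.6517] T [-0.3485  1.1549  0.0452]
[[ 0.9597  0.2811 -0.0027]
 [ 0.2811 -0.9597 -0.0008]
 [-0.0028 -0.     -1.    ]]
0.167 [322.9663 376.2798]
0.12 [322.5458 308.4848]
```

>>> servo_tool(
  plan=[
    [-0.018,0,0,0,-1],
    [0,0,-0.1,0,-1],
    [0,0,-0.15,0,-1],
    [0,0,-0.25,0,-1],
    [0,0,-0.3,0,-1],
    [0,0,-0.3,0,-1],
    [0,0,-0.3,0,-1],
    [0,0,-0.3,0,-1],
    [0,0,0,0,-1],
    [0,0,0,0,-1],
    [0,0,0,0,-1],
  ],
)

```text
clock: 9.1
tcp_pos: [0.503, 0.3077, 0.3057]
eef_rot: [3.109, 0.446, -0.006]
contact_force: [-0.1, -0.9, -4.0]
opening: 0.169
```

```bash
python3 - <<'E'
from h import *
s=st()
print(totool(np.array([.491,-.137,0])-s['tcp_pos']))
E
```

```text
9.1 [0.503  0.3077 0.3057] 0.16933040911108493 F [-0.1435 -0.8851 -3.9847] T [-0.0142 -0.0097 -0.0022]
[[ 0.9597  0.281  -0.0034]
 [ 0.2809 -0.9597 -0.0017]
 [-0.0038  0.0007 -1.    ]]
[-1.3535  4.2323  3.0653]
```

>>> servo_tool(
  plan=[
    [-0.11,0.35,0,0,-1],
    [-0.11,0.35,0,0,-1],
    [-0.11,0.35,0,0,-1],
    [-0.11,0.35,0,0,-1],
    [-0.11,0.35,0,0,-1],
    [-0.11,0.35,0,0,-1],
    [-0.11,0.35,0,0,-1],
    [-0.11,0.35,0,0,-1],
    [-0.12,0.35,0,0,-1],
    [-0.12,0.36,0,0,-1],
    [-0.12,0.36,0,0,-1],
    [-0.12,0.36,0,0,-1],
  ],
)

```text
clock: 10.3
tcp_pos: [0.491, -0.1372, 0.3056]
eef_rot: [-3.108, -0.445, 0.005]
contact_force: [1.1, 0.7, -3.5]
opening: 0.17
```

>>> servo_tool(
  plan=[
    [0,0,0.1,0,-1],
    [0,0,0.1,0,-1],
    [0,0,0,0,-1],
    [0,0,0,0,-1],
    [0,0,0,0,-1],
  ],
)

```text
clock: 10.8
tcp_pos: [0.4924, -0.135, 0.2884]
eef_rot: [-3.109, -0.448, -0.0]
contact_force: [0.5, -0.1, -3.1]
opening: 0.168
```

```bash
python3 - <<'E'
from h import *
s=st()
im=ctrl.snapshot('wrist');cv2.imwrite('pics/w5.png',im)
im2=ctrl.snapshot('scene')
a=cv2.resize(im[160:460,170:470],(580,580));b=cv2.resize(im2[90:270,215:365],(483,580))
cv2.imwrite('pics/c5.png',cv2.resize(np.hstack([a,b]),(800,436)))
cv2.imwrite('pics/s5.png',im2);cv2.imwrite('pics/t5.png',ctrl.snapshot('top'))
t=np.array(s['tcp_pos']);fz=t[2]-.1305
for c in('wrist','scene','top'):print(c,'foot',proj(c,[t[0],t[1],fz]),'mouth',proj(c,[.491,-.139,.116]),'grip',proj(c,t))
E
```

```text
10.8 [ 0.4924 -0.135   0.2884] 0.16786406850595723 F [ 0.4679 -0.1081 -3.1137] T [-0.0139 -0.0461  0.0271]
[[ 0.9593  0.2825  0.0001]
 [ 0.2825 -0.9593  0.0001]
 [ 0.0001 -0.     -1.    ]]
wrist foot [321.3745 237.9621] mouth [318.2261 228.5342] grip [322.588  329.0792]
scene foot [284.5381 158.0216] mouth [283.6455 178.7024] grip [282.7003  85.4075]
top foot [400.8579 300.0071] mouth [399.4668 301.5379] grip [413.4921 296.9166]
```

View pics/c5.png

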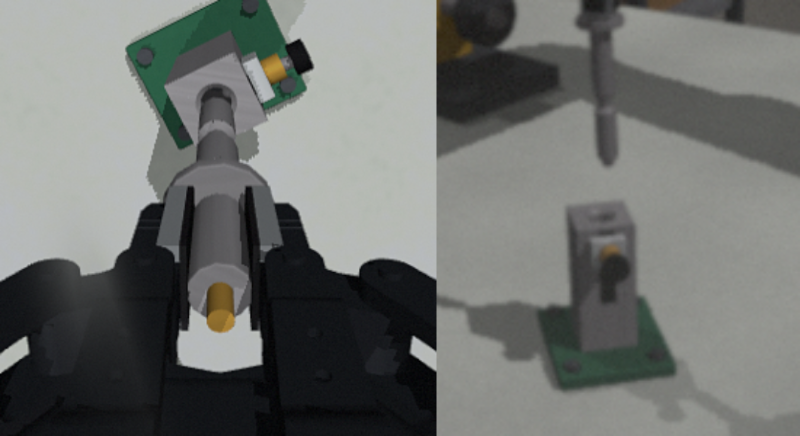

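Left crop: the rod foot hides part of the bore. Right: rod over the block, roughly in line with the mouth. I need an enlarged view with predicted points.

```bash
python3 - <<'E'
from h import *
im=cv2.imread('pics/w5.png');im2=cv2.imread('pics/s5.png')
s=ctrl.state();t=np.array(s['tcp_pos']);fz=t[2]-.1305
for c in('wrist','scene'):
    for h in(0,.008,.043,.058,.106,.112):print(c,h,proj(c,[t[0],t[1],fz+h]))
a=cv2.resize(im[190:290,280:360],None,fx=5,fy=5,interpolation=2);b=cv2.resize(im2[95:215,254:316],None,fx=5,fy=5,interpolation=2)[:500]
b=cv2.convertScaleAbs(b,alpha=1.5)
cv2.imwrite('pics/c6.png',np.hstack([a,b]))
E
```

```text
wrist 0 [321.396  238.7791]
wrist 0.008 [321.4375 241.8585]
wrist 0.043 [321.6522 257.8142]
wrist 0.058 [321.7651 266.2156]
wrist 0.106 [322.2582 302.9636]
wrist 0.112 [322.3397 309.0463]
scene 0 [284.2828 157.7069]
scene 0.008 [284.1685 153.5107]
scene 0.043 [283.668  134.7601]
scene 0.058 [283.4538 126.5273]
scene 0.106 [282.7723  99.3832]
scene 0.112 [282.6877  95.9044]
```

View pics/c6.png

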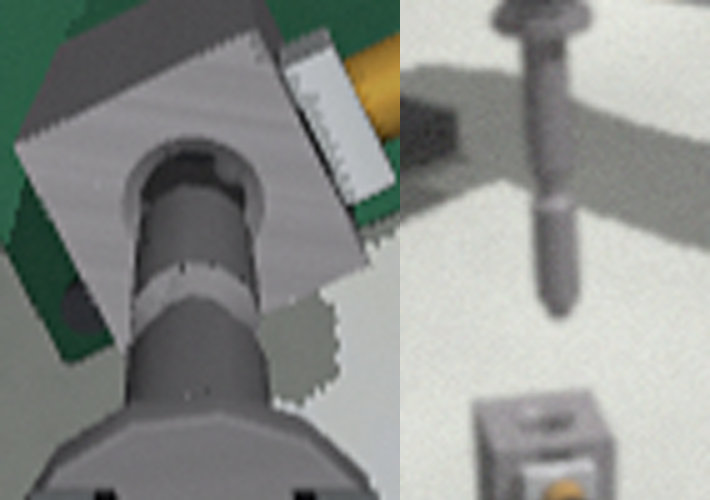

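```bash
python3 - <<'E'
from h import *
t=np.array(ctrl.state()['tcp_pos']);fz=t[2]-.1305
f=ray('wrist',(319.2,234.4),fz);m=ray('wrist',(318.7,230.8),.116);print(t,f,m,'tool',totool(m-f))
f=ray('scene',(285.6,157.5),fz);m=ray('scene',(283.3,178),.116);print(f,m,'tool',totool(m-f))
g=cv2.cvtColor(cv2.imread('pics/s5.png'),6)
print(g[172:186,272:296]);print(g[150:162,276:296])
E
```

```text
[ 0.4925 -0.1355  0.289 ] [ 0.4901 -0.1328  0.1585] [ 0.4919 -0.1407  0.116 ] tool [-0.0054  0.0807  0.4247]
[ 0.4906 -0.1339  0.1585] [ 0.4888 -0.1411  0.116 ] tool [-0.0382  0.0633  0.4247]
[[145 145 146 145 142 144 145 144 138 143 142 144 143 142 139 137 132 135
  133 134 138 144 146 147]
 [144 141 142 140 140 135 137 132 129 130 128 126 123 125 120 119 119 121
  118 116 129 143 145 146]
 [129 127 125 126 123 121 117 117 116 114 112 111 109 109 108 111 108 109
  108 109 120 136 147 148]
 [114 112 109 109 109 106 108 112 108 109 109 106 106 104 104 104 106 108
  105 106 113 126 140 147]
 [106 107 105 107 105 105 111 114 114 112 105 103 102 102 103 103 107 107
  105 107 110 121 136 146]
 [105 104 101 103 101 104 108 117 121 112 107  98  98  94  93  94  96 104
  108 109 107 116 128 138]
 [102 103 107 103  99 103 104 105 106 102  91  87  81  80  84  83  87 103
  108 109 107 107 121 136]
 [103 104 104 104 100  96  94  96  92  89  79  75  69  68  74  79  88 104
  107 108 107 107 112 128]
 [104 107 103 104 103  98  89  89  87  84  80  77  66  75  76  82  96 102
  110 106 105 107 109 120]
[... 827 characters left out ...]
 146 149
  145 149]
 [144 143 146 143 139 111  79  68  70  75  78  84  90 109 133 148 146 147
  146 145]
 [144 143 145 145 144 128  99  76  65  69  76  83  96 118 138 149 148 148
  148 150]
 [147 146 146 146 147 140 124  92  69  69  72  84 110 135 145 146 144 145
  147 147]
 [148 147 145 149 149 144 137 109  78  70  73  92 122 139 146 146 146 148
  149 148]
 [148 147 150 145 147 147 142 125 107  98 103 118 135 143 146 147 147 147
  148 149]
 [147 150 147 147 147 145 149 143 133 127 130 138 144 148 147 147 150 148
  148 145]
 [148 148 148 146 148 145 147 147 146 143 142 147 147 148 147 147 148 146
  147 148]
 [148 147 150 146 147 149 148 150 149 149 148 148 146 145 147 150 149 146
  149 149]]
```

>>> servo_tool(
  plan=[
    [-0.02,0.073,0,0,-1],
    [0,0,0.12,0,-1],
    [0,0,0.12,0,-1],
    [0,0,0.12,0,-1],
    [0,0,0,0,-1],
    [0,0,0,0,-1],
    [0,0,0,0,-1],
  ],
)

```text
clock: 11.65
tcp_pos: [0.4926, -0.1436, 0.2527]
eef_rot: [3.109, 0.446, 0.001]
contact_force: [-0.7, 0.1, -3.8]
opening: 0.172
```

```bash
python3 - <<'E'
from h import *
s=st()
im=ctrl.snapshot('wrist');im2=ctrl.snapshot('scene');t=np.array(s['tcp_pos']);fz=t[2]-.1305
for c in('wrist','scene'):
    for h in(0,.008,.043):print(c,h,proj(c,[t[0],t[1],fz+h]))
a=cv2.resize(im[190:290,280:360],None,fx=5,fy=5,interpolation=2);b=cv2.resize(im2[115:215,254:316],None,fx=5,fy=5,interpolation=2)[:500]
b=cv2.convertScaleAbs(b,alpha=1.5)
cv2.imwrite('pics/c7.png',np.hstack([a,b]))
E
```

```text
11.65 [ 0.4926 -0.1436  0.2527] 0.17200531422630763 F [-0.6842  0.1111 -3.8091] T [-0.0053  0.0277  0.0479]
[[ 0.9597  0.2811  0.0007]
 [ 0.2811 -0.9597 -0.0003]
 [ 0.0006  0.0005 -1.    ]]
wrist 0 [321.2277 238.5088]
wrist 0.008 [321.2665 241.5782]
wrist 0.043 [321.4675 257.4782]
scene 0 [280.9052 175.3841]
scene 0.008 [280.7757 171.3473]
scene 0.043 [280.2072 153.3039]
```

View pics/c7.png

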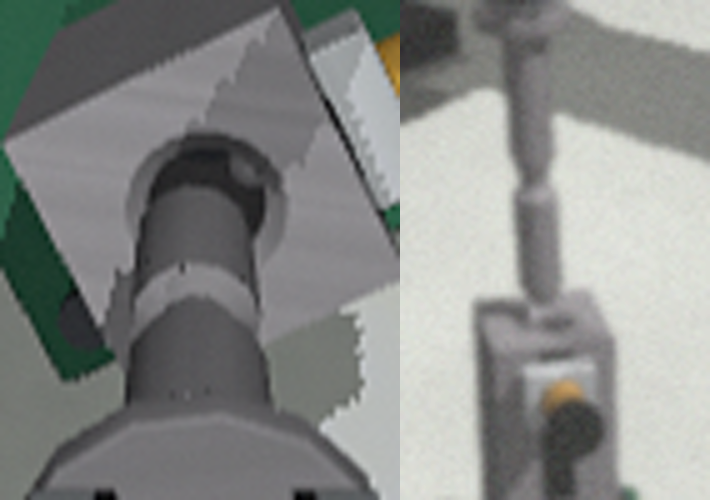

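>>> servo_tool(
  plan=[
    [0.015,-0.008,0,0,-1],
    [0,0,0.05,0,-1],
    [0,0,0.05,0,-1],
    [0,0,0.05,0,-1],
    [0,0,0,0,-1],
    [0,0,0,0,-1],
  ],
)

```text
clock: 12.35
tcp_pos: [0.4934, -0.1423, 0.2369]
eef_rot: [-3.109, -0.446, 0.001]
contact_force: [-0.3, 0.8, -3.1]
opening: 0.164
```

```bash
python3 - <<'E'
from h import *
s=st();print(totool(s['contact_force'])/10)
E
```

```text
12.35 [ 0.4934 -0.1423  0.2369] 0.16447164300624 F [-0.3156  0.7861 -3.1185] T [ 0.0112 -0.0144 -0.0356]
[[ 0.9597  0.2809 -0.0008]
 [ 0.2809 -0.9597  0.0003]
 [-0.0007 -0.0005 -1.    ]]
[-0.0799 -0.8415  3.119 ]
```

>>> servo_tool(
  plan=[
    [0,0,0.04,0,-1],
    [0,0,0.04,0,-1],
    [0,0,0.04,0,-1],
    [0,0,0,0,-1],
  ],
)

```text
clock: 12.75
tcp_pos: [0.4936, -0.1425, 0.2254]
eef_rot: [3.109, 0.446, -0.0]
contact_force: [-1.0, -0.5, 0.0]
opening: 0.167
```

```bash
python3 - <<'E'
from h import *
s=st();print(totool(s['contact_force'])/10)
E
```

```text
12.75 [ 0.4936 -0.1425  0.2254] 0.1666267378397605 F [-1.0423 -0.4577  0.0493] T [-0.2115  0.2129  0.0338]
[[ 0.9597  0.281  -0.    ]
 [ 0.281  -0.9597 -0.0005]
 [-0.0002  0.0004 -1.    ]]
[-1.129   0.1463 -0.0491]
```

>>> servo_tool(
  plan=[
    [-0.002,0,0.03,0,-1],
    [0,0,0.03,0,-1],
    [0,0,0.03,0,-1],
    [0,0,0.03,0,-1],
    [0,0,0,0,-1],
  ],
)

```text
clock: 13.25
tcp_pos: [0.4936, -0.1424, 0.2138]
eef_rot: [3.11, 0.446, 0.001]
contact_force: [0.2, -0.7, 0.0]
opening: 0.17
```

>>> servo_tool(
  plan=[
    [0,0,0.03,0,-1],
    [0,0,0.03,0,-1],
    [0,0,0.03,0,-1],
    [0,0,0,0,-1],
  ],
)

```text
clock: 13.65
tcp_pos: [0.4933, -0.1422, 0.2039]
eef_rot: [-3.109, -0.446, -0.0]
contact_force: [-0.2, 1.2, -0.6]
opening: 0.172
```

```bash
python3 - <<'E'
from h import *
s=st();print(totool(s['contact_force'])/10)
E
```

```text
13.65 [ 0.4933 -0.1422  0.2039] 0.17190165975961771 F [-0.2332  1.2132 -0.6249] T [-0.0355 -0.0021  0.0057]
[[ 0.9597  0.281   0.    ]
 [ 0.281  -0.9597  0.0004]
 [ 0.0002 -0.0004 -1.    ]]
[ 0.117  -1.2296  0.6254]
```

>>> servo_tool(
  plan=[
    [0,0,0.03,0,-1],
    [0,0,0.03,0,-1],
    [0,0,0.03,0,-1],
    [0,0,0,0,-1],
  ],
)

```text
clock: 14.05
tcp_pos: [0.4933, -0.1423, 0.1947]
eef_rot: [-3.109, -0.446, -0.0]
contact_force: [0.2, -0.2, -2.8]
opening: 0.17
```

>>> servo_tool(
  plan=[
    [0,0,0.03,0,-1],
    [0,0,0.03,0,-1],
    [0,0,0,0,-1],
  ],
)

```text
clock: 14.35
tcp_pos: [0.4933, -0.1423, 0.189]
eef_rot: [-3.109, -0.446, 0.0]
contact_force: [0.0, 0.7, -0.2]
opening: 0.167
```

>>> servo_tool(
  plan=[
    [0,0,0.02,0,-1],
    [0,0,0.02,0,-1],
    [0,0,0,0,-1],
  ],
)

```text
clock: 14.65
tcp_pos: [0.493, -0.1419, 0.1838]
eef_rot: [-3.108, -0.446, 0.001]
contact_force: [0.8, 1.4, -4.1]
opening: 0.174
```

>>> servo_tool(
  plan=[
    [0,0,0.02,0,-1],
    [0,0,0,0,-1],
  ],
)

```text
clock: 14.85
tcp_pos: [0.4932, -0.1421, 0.1831]
eef_rot: [-3.109, -0.446, 0.001]
contact_force: [-1.3, 2.5, -0.2]
opening: 0.173
```

>>> servo_tool(
  plan=[
    [0,0,0.02,0,-1],
    [0,0,0,0,-1],
  ],
)

```text
clock: 15.05
tcp_pos: [0.4935, -0.1422, 0.1823]
eef_rot: [-3.109, -0.446, -0.0]
contact_force: [-3.4, 3.1, 5.6]
opening: 0.171
```

>>> servo_tool(
  plan=[
    [0,0,0.02,0,-1],
    [0,0,0,0,-1],
  ],
)

```text
clock: 15.25
tcp_pos: [0.4938, -0.1423, 0.1822]
eef_rot: [-3.11, -0.446, -0.001]
contact_force: [-6.3, 6.2, 13.5]
opening: 0.168
```

>>> servo_tool(
  plan=[
    [-0.007,-0.012,0,0,-1],
    [0,0,0,0,-1],
  ],
)

```text
clock: 15.45
tcp_pos: [0.4934, -0.142, 0.1822]
eef_rot: [3.108, 0.446, 0.004]
contact_force: [-3.8, 2.0, 10.5]
opening: 0.167
```

```bash
python3 - <<'E'
from h import *
s=st()
im=ctrl.snapshot('wrist');im2=ctrl.snapshot('scene');t=np.array(s['tcp_pos'])
a=cv2.resize(im[120:240,280:400],None,fx=4.17,fy=4.17,interpolation=2)[:500];b=cv2.resize(im2[115:215,254:314],None,fx=5,fy=5,interpolation=2)[:500]
b=cv2.convertScaleAbs(b,alpha=1.5)
cv2.imwrite('pics/w8.png',im);cv2.imwrite('pics/s8.png',im2)
cv2.imwrite('pics/c8.png',np.hstack([a,b]))
E
```

```text
15.45 [ 0.4934 -0.142   0.1822] 0.16713282352398948 F [-3.8175  1.9586 10.5096] T [ 0.4133  0.7348 -0.0013]
[[ 0.9596  0.2812  0.0031]
 [ 0.2812 -0.9596 -0.0018]
 [ 0.0024  0.0026 -1.    ]]
```

View pics/c8.png

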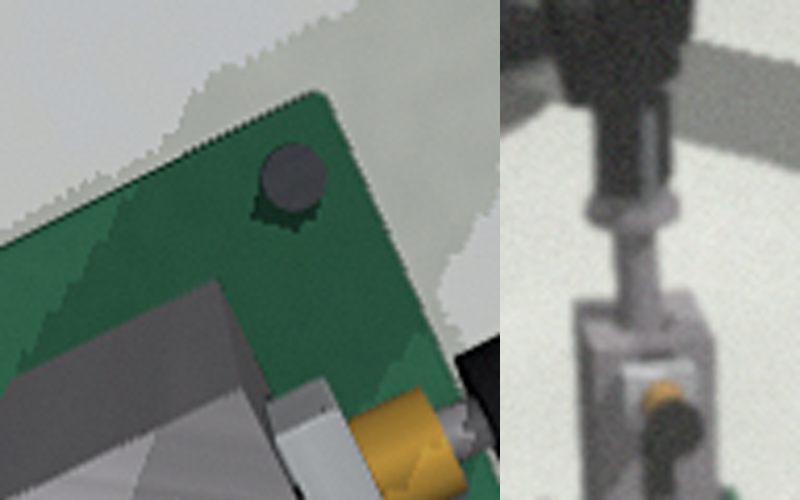

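The rod is in, collar about 40 mm above the block, with knob and brass bushing visible at the right. A shaft gap now shows between them, so I'll check the plunger's height and its travel against the empty-bore pictures.

```bash
python3 - <<'E'
from h import *
for z in(.065,.08,.09,.1,.105):print(z,proj('scene',[.491+.042,-.14+.041,z]))
w1=cv2.imread('pics/w1.png');w5=cv2.imread('pics/w5.png');w8=cv2.imread('pics/w8.png')
a=cv2.resize(w1[125:175,340:405],None,fx=6,fy=6,interpolation=2);b=cv2.resize(w5[185:235,320:385],None,fx=6,fy=6,interpolation=2);c=cv2.resize(w8[185:275,335:430],None,fx=4.1,fy=4.1,interpolation=2)
H=370
o=np.zeros((H+310,0,3),np.uint8)
o=np.vstack([np.hstack([a,b])[:, :780],np.zeros((10,780,3),np.uint8)]);c2=np.zeros((280,780,3),np.uint8);cc=c[60:340];c2[:cc.shape[0],:cc.shape[1]]=cc
cv2.imwrite('pics/c9.png',np.vstack([o,c2]))
E
```

```text
0.065 [291.5411 218.6473]
0.08 [291.3637 211.2247]
0.09 [291.2451 206.2081]
0.1 [291.1262 201.1363]
0.105 [291.0667 198.5796]
```

View pics/c9.png

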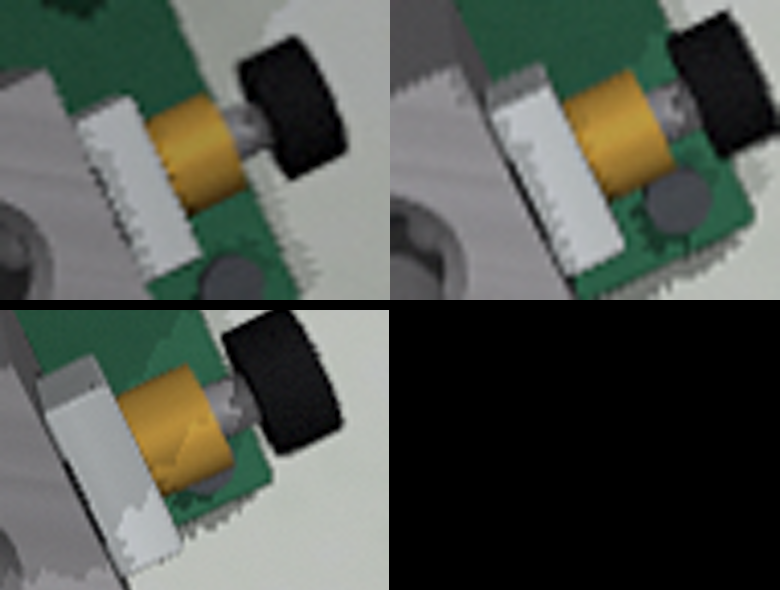

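Knob height (~0.10 m) puts the seat near 0.052 m, matching where the rod stopped dead. The shaft gap relative to the bushing matches the empty-bore pictures, so the plunger has snapped in. I'll ease the preload and let go.

>>> servo_tool(
  plan=[
    [-0.005,0,-0.02,0,-1],
    [0,0,0,0,-1],
  ],
)

```text
clock: 15.75
tcp_pos: [0.4928, -0.1419, 0.1823]
eef_rot: [3.108, 0.446, 0.004]
contact_force: [0.5, 1.2, 4.2]
opening: 0.168
```

>>> servo_tool(
  plan=[
    [0,0,0,0,0.2],
    [0,0,0,0,0.2],
    [0,0,0,0,0.2],
    [0,0,0,0,0.2],
    [0,0,0,0,0.2],
    [0,0,0,0,0.2],
  ],
)

```text
clock: 16.35
tcp_pos: [0.4918, -0.1416, 0.1812]
eef_rot: [-3.11, -0.446, 0.0]
contact_force: [0.1, -0.2, -1.0]
opening: 0.598
```

>>> servo_tool(
  plan=[
    [0,0,-0.2,0,0.2],
    [0,0,-0.3,0,0.2],
    [0,0,-0.3,0,0.2],
    [0,0,-0.3,0,0.2],
    [0,0,-0.3,0,0.2],
    [0,0,0,0,0.2],
    [0,0,0,0,0.2],
  ],
)

```text
clock: 17.05
tcp_pos: [0.4921, -0.1417, 0.3219]
eef_rot: [3.109, 0.446, 0.002]
contact_force: [-0.3, -0.6, 0.1]
opening: 0.601
```

```bash
python3 - <<'E'
from h import *
s=st()
im=ctrl.snapshot('wrist');im2=ctrl.snapshot('scene')
for c,i in(('wrist',0),('scene',0)):
    for q in('rod','rod_grip'):print(c,q,[(round(d['score'],2),np.round(d['at'],4)) for d in ctrl.tip_of(c,q)[:2]])
print(proj('scene',[.4925,-.139,.0517+.109]),proj('scene',[.4925,-.139,.0517+.159]))
cv2.imwrite('pics/s10.png',im2)
b=cv2.convertScaleAbs(cv2.resize(im2[60:240,240:330],None,fx=3.3,fy=3.3,interpolation=2),alpha=1.5)
a=cv2.resize(im,None,fx=.78,fy=.78);o=np.zeros((594,800,3),np.uint8);o[:a.shape[0],:a.shape[1]]=a;o[:,-b.shape[1]:]=b[:594]
cv2.imwrite('pics/c10.png',o)
E
```

```text
17.05 [ 0.4921 -0.1417  0.3219] 0.600901573029586 F [-0.307  -0.5735  0.0624] T [ 0.0082  0.0401 -0.0569]
[[ 0.9597  0.281   0.0015]
 [ 0.281  -0.9597 -0.0006]
 [ 0.0012  0.001  -1.    ]]
wrist rod [(0.78, array([ 0.4887, -0.1403,  0.0494]))]
wrist rod_grip [(0.6, array([ 0.4961, -0.1422,  0.1803]))]
scene rod []
scene rod_grip [(0.67, array([ 0.4961, -0.1429,  0.1781]))]
[282.5394 156.156 ] [281.7817 129.3586]
```

View pics/c10.png

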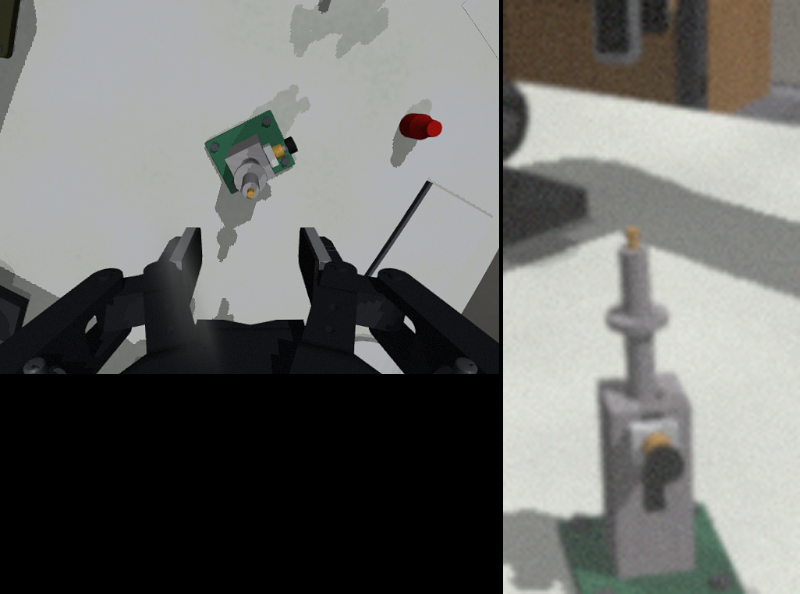

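The rod stands upright and free, with its collar at scene row 156 as predicted for a 0.052 m seat. One last numeric check of plunger travel against the empty-bore view (w1).

```bash
python3 - <<'E'
from h import *
def cent(m):
    n,l,s,c=cv2.connectedComponentsWithStats(m.astype(np.uint8));k=1+np.argmax(s[1:,4]);return c[k],s[k,4]
def meas(im,u0,v0):
    p=im[v0:v0+70,u0:u0+70].astype(int);hsv=cv2.cvtColor(im[v0:v0+70,u0:u0+70],cv2.COLOR_BGR2HSV)
    br,a=cent((p[...,2]-p[...,0]>70)); kn,b=cent(p.max(2)<35); 
    wh,w=cent((p.min(2)>165)&(np.ptp(p,axis=2)<25)) if 0 else (br,0)
    d=kn-br; print('brass',br+[u0,v0],a,'knob',kn+[u0,v0],b,'dist px',np.linalg.norm(d)); return br+[u0,v0],kn+[u0,v0]
w1=cv2.imread('pics/w1.png');im=ctrl.snapshot('wrist');cv2.imwrite('pics/w11.png',im)
b,k=meas(w1,345,110)
b,k=meas(im,330,155)
print('metric now',np.linalg.norm(ray('wrist',k,.1)-ray('wrist',b,.1)))
a=cv2.resize(im[150:230,320:400],None,fx=6,fy=6,interpolation=2);cv2.imwrite('pics/c11.png',a)
E
```

```text
brass [372.1024 149.3012] 166 knob [388.5458 142.3792] 240 dist px 17.840986379463942
brass [357.9    194.4529] 170 knob [373.9069 187.2941] 204 dist px 17.534777137610476
metric now 0.01613512946940065
```

View pics/c11.png

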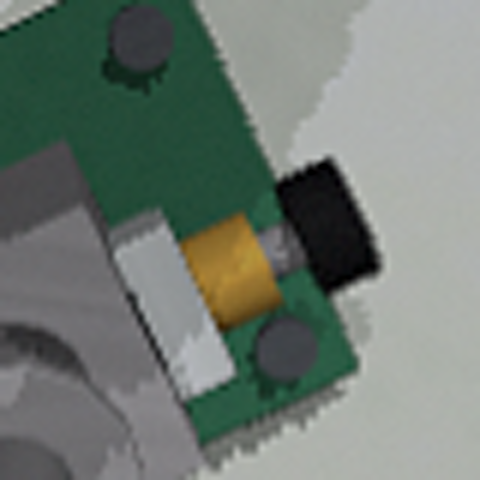

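Brass bushing to knob measures 17.5 px, against 17.8 px with the bore empty. At about 1.09 px/mm, riding on the shank would have shown +2 to 4 px, so the plunger is in the groove. Handing in.

```bash
python3 -c "
from cell import ctrl
print(ctrl.close_job())"
```

```text
the job is handed in; nothing more can be done
None
```

The collared rod is standing in the post holder with its foot on the seat and the plunger in its groove. I let go of it and handed the job in at about 17 s of the 70 s allowed.

- **Insertion:** I took the rod just above its collar, lined it up over the bore using the wrist and scene cameras, and lowered it in small steps. It stopped dead with the foot about 52 mm above the table. The highest force reading between steps was about 13.5 N, roughly 16 N on the seat once the rod's weight is added. Brief peaks inside a step were not recorded. I eased the load off before opening the fingers.
- **Depth check:** After release, the collar sat at the image row predicted for that depth. The rod detections agreed to within about 3 mm.
- **Plunger check:** The distance from bushing to knob measured 17.5 px, against 17.8 px with the bore empty. A plunger still riding on the shank would have added 2 to 4 px. This comes from the pictures only; the joint itself was not read.
- **Disagreements:** The wrist and scene cameras differed by up to 3 mm on the alignment, so I split the difference, and the rod went in with little sideways force. I felt only about 4 N in the sampled readings as the rod passed the plunger, less than the 14 N maximum given.
- **Other items:** The gripper and carried rod stayed above or clear of the other two rods and the lamp holder throughout. The lamp holder looked undisturbed in the final picture. I did not photograph the rack again after lifting the rod out.

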